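# Close the filled pill organizer

## Robot

A 6-joint arm with a two-finger parallel gripper is mounted at the origin on the work surface. World frame = base frame: x ahead of the robot, y to its left, z up, the work surface at z = 0. Lengths are in mm, angles in rad, forces in N, time in s.
With the tool pointing down it reaches from about 275 to 750 mm from the base axis. Payload 10.2 kg.
Tool frame: the origin (TCP) lies between the finger pads; the fingertips stand 8 mm ahead of it and the grasp point (between the pads) lies 11 mm behind it; z points along the fingers, y is the line along which they close (so a half turn about z gives the same grasp; the last joint's range is limited). The gripper opens to 85 mm and grips with 20 to 120 N. Pads are 22 mm wide; open, the fingers measure 114 mm over their backs; the gripper's body (76 mm by 85 mm) begins 54 mm behind the grasp point. The pads swing forward as they close: fully open they stand 13 mm farther back than shut.
Start: joints at [1.019, 0.313, 1.498, -0, 1.331, -0.223], TCP at [169.539, 496.878, 239.294] pointing down, gripper open.
Joint ranges: [-2.94, 2.94], [-0.97, 2.17], [0.19, 2.56], [-1.23, 4.37], [0.02, 3.11], [-2.88, 2.88]. Speed limits (rad/s): [2.39, 2.39, 3.01, 3.14, 3.14, 3.14].

## Interface

Orientations are given as a unit quaternion [w, x, y, z].
In Python, from rig import * gives the robot as it stands.
- The arm moves only by the shell command python3 -m handwheel 'ROWS' [FORCE]. ROWS is JSON, a list that holds one entry, the list of rows, each a list of 7 numbers: the shift along the world's x, y, z in mm, then the turn, a rotation vector about the world's x, y, z in degrees, then the opening, from -1 (shut) to 1 (fully open). A call has 1 to 8 rows; each row shifts and turns the commanded pose from where the row before left it; what a row does not reach is not made up. A row lasts 1/8 s, in which the tool goes at most 62.5 mm and 10.7 degrees, less where a joint would pass 70% of its speed; a pose out of reach is approached as far as the arm can. A call is refused whole if a number of a shift passes 62.5 or a number of a turn 10.7, either way. A call with a gripper value outside its range is refused whole. The fingers move at their own pace and stop on an object; FORCE is the grip in N (left out, the last holds). Time passes only in rows, so rows that do not move let the fingers close. It gives the time, the measured TCP pose, the force, the opening and the grip force at its end, in the units of the state.
- sense(): the state, without advancing time (a new reading comes with each control period).
- capture(name): name is "side" or "top"; returns a dict with "image" (420x560x3 uint8, red, green, blue), "fx", "fy", "cx", "cy" (pixels), "dist_coeffs" ([k1, k2, p1, p2, k3] as OpenCV has them; the pictures are not rectified), "rvec" (rotation vector, rad) and "tvec" (3), from world to camera coordinates, as OpenCV has them. Camera axes: x right, y down, z forward; pixel columns grow to the right and rows downward; lengths in mm; the calibration is good to about 2 mm. A picture is of the moment at which its call begins. There is no depth.
- finish_job(): hands the job in; it is judged then, once.
The state is a dict: "time_s": time; "joints": joint angles; "dq": joint speeds; "tau": joint torques, N m; "eef_pos": TCP position; "ee_rot": TCP orientation; "force": force on the tool from outside, world axes, zero at the start; "wrist_torque": the same for the moment, N m; "grip_width": opening from 0.0 (shut) to 1.0 (fully open); "grip_force": force on a finger pad.
Only numpy, scipy, OpenCV 4.12 (cv2) and the standard library are available. Lean on these libraries where they do the work, as an engineer would, in place of code of your own. Each camera call takes 0.05 s, during which the arm holds its last target. There are 200 camera calls.

## Task

The weekly pill organizer on the bamboo tray has just been filled, and three of its seven lids have been left standing open. Push each open lid over with the fingertips and press it down until it lies fully shut, so that all seven are closed. Do not pick anything up: the organizer stays where it is with its day boxes seated in it, and the other things on the tray are left alone.

Things in the scene. Friction and masses are not known exactly. Their poses are not given: they have to be found in the camera images.
- tray: fixed bamboo slat tray, 340 (x) x 540 (y) mm, slatted top 20 mm above the table, end boards 48 mm high along its two short ends. Origin: centre of its underside
- rack: pale grey rack of the organizer, loose on the tray, 57.5 (x) x 279 (y) mm, walls 18 mm high; holds seven loose day boxes in a row along its y, pitch 39 mm, 1 mm play, on its 3 mm floor. Origin: centre of its underside; x points away from the robot, to the hinge side of all lids. About 0.6 kg in all, slides if shoved
- pod1: day box 1 of the organizer: pale grey open-topped box, 50 (its x) x 36 (its y) x 32 mm high, in any of the seven places. Origin: centre of its underside; its x is level and points to the side where its lid is hinged. All boxes alike: the hinge line runs along the box's y at x = +25, z = +32 mm in its frame; the shut lid reaches from there to x = -25 mm (thumb tab to -31), its top at z = 35 mm
- pod2: day box 2 of the organizer: pale grey open-topped box, 50 (its x) x 36 (its y) x 32 mm high, in any of the seven places. Origin: centre of its underside; its x is level and points to the side where its lid is hinged
- pod3: day box 3 of the organizer: pale grey open-topped box, 50 (its x) x 36 (its y) x 32 mm high, in any of the seven places. Origin: centre of its underside; its x is level and points to the side where its lid is hinged
- pod4: day box 4 of the organizer: pale grey open-topped box, 50 (its x) x 36 (its y) x 32 mm high, in any of the seven places. Origin: centre of its underside; its x is level and points to the side where its lid is hinged
- pod5: day box 5 of the organizer: pale grey open-topped box, 50 (its x) x 36 (its y) x 32 mm high, in any of the seven places. Origin: centre of its underside; its x is level and points to the side where its lid is hinged
- pod6: day box 6 of the organizer: pale grey open-topped box, 50 (its x) x 36 (its y) x 32 mm high, in any of the seven places. Origin: centre of its underside; its x is level and points to the side where its lid is hinged
- pod7: day box 7 of the organizer: pale grey open-topped box, 50 (its x) x 36 (its y) x 32 mm high, in any of the seven places. Origin: centre of its underside; its x is level and points to the side where its lid is hinged
- lid1 (a joint): lid of day box 1, rad: 0 = shut, flush on its box; grows as it swings up and back, pi/2 = straight up, stop at 2.2, leaning back. Above 0.3: left open. All lids alike: plate 50 x 35 x 3 mm plus a thumb tab (6 mm long, 18 wide) at the free end. Slightly stiff hinge (0.005 N m): it stays where it is left, about 0.2 N moves it; pressing brings it flush
- lid2 (a joint): lid of day box 2, rad: 0 = shut, flush on its box; grows as it swings up and back, pi/2 = straight up, stop at 2.2, leaning back. Above 0.3: left open
- lid3 (a joint): lid of day box 3, rad: 0 = shut, flush on its box; grows as it swings up and back, pi/2 = straight up, stop at 2.2, leaning back. Above 0.3: left open
- lid4 (a joint): lid of day box 4, rad: 0 = shut, flush on its box; grows as it swings up and back, pi/2 = straight up, stop at 2.2, leaning back. Above 0.3: left open
- lid5 (a joint): lid of day box 5, rad: 0 = shut, flush on its box; grows as it swings up and back, pi/2 = straight up, stop at 2.2, leaning back. Above 0.3: left open
- lid6 (a joint): lid of day box 6, rad: 0 = shut, flush on its box; grows as it swings up and back, pi/2 = straight up, stop at 2.2, leaning back. Above 0.3: left open
- lid7 (a joint): lid of day box 7, rad: 0 = shut, flush on its box; grows as it swings up and back, pi/2 = straight up, stop at 2.2, leaning back. Above 0.3: left open
- tumbler: clear glass tumbler, 68 mm across, 98 mm high, upright at one end of the organizer. Origin: centre of its underside
- pill_bottle: amber plastic pill bottle with white twist cap, 41 mm across, 77 mm high, upright at an end of the organizer. Origin: centre of its underside
- spring_clip: aluminium clothespeg-style spring clip lying on its side, 78 x 20 x 11 mm, on the far part of the tray. Origin: centre of its underside
- balm_tin: round flat aluminium tin, 59 mm across, 20 mm high, on the far part of the tray. Origin: centre of its underside
- roller: wooden massage roller lying on the near part of the tray: an axle with two wheels 42 mm across, 80 mm over both, and a 160 mm handle along its -x. Origin: on the tray's surface below the middle of the axle
- thermometer: white digital thermometer lying on the near part of the tray, about 120 x 20 x 11 mm, long along its x. Origin: its underside, near its middle
Mind the look-alikes: they are no part of the job. Leave any blue or pink look-alike of the pod1 alone. Leave any red look-alike of the pod4 alone.

How it is judged:
By the outcome, as a careful person would: the job done as asked, in the order asked, and still so for the second after the job is handed in, with the robot touching nothing.
It also fails if it takes over 48 s, if anything falls off the work surface, if the arm or the gripper's body presses on something with over 40 N, if the wrist force passes 120 N, or if a joint passes its speed limit or range.

## Working session

There is one attempt and no reset: what is moved stays moved. The work goes in short steps, Python scripts to look and compute and a shell command to move; the robot and the scene stay as the last step left them, time stands still between calls to the robot, and variables do not carry over. Pictures are saved under pics/ and viewed, at most 10 in all, crops included, and the job is handed in when it is done.

```bash
mkdir -p pics; python3 - <<'E'
from rig import *
import cv2,pickle
d={n:capture(n) for n in("top","side")}
pickle.dump(d,open("c0.pkl","wb"))
for n,c in d.items():
    cv2.imwrite(f"pics/{n}0.png",cv2.resize(c["image"][:,:,::-1],(800,600)))
s=sense();print(s["time_s"],s["eef_pos"],s["ee_rot"],s["grip_width"])
E
```

```text
0.1 [169.44196172 496.6799549  238.80237306] [-2.14663380e-04  1.63666524e-01  9.86515552e-01 -5.37864603e-04] 1.0015321467308502
```

View pics/top0.png

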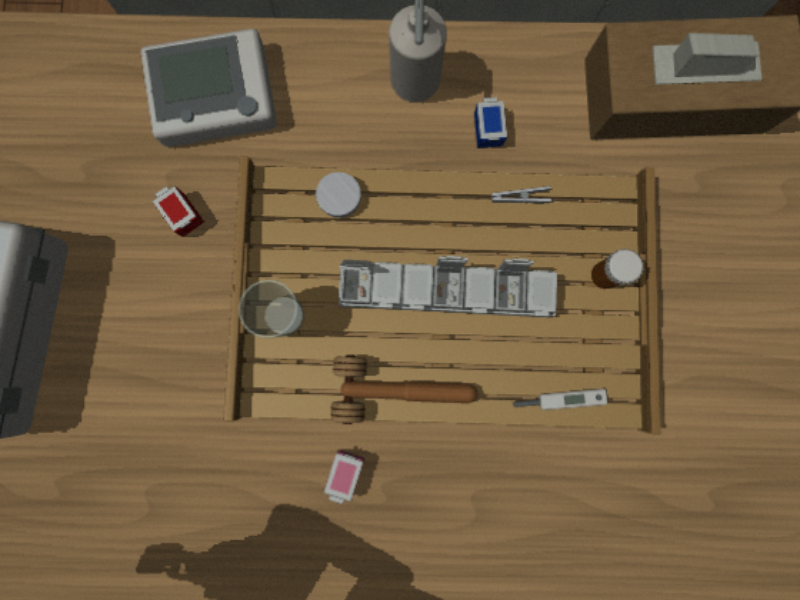

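View pics/side0.png

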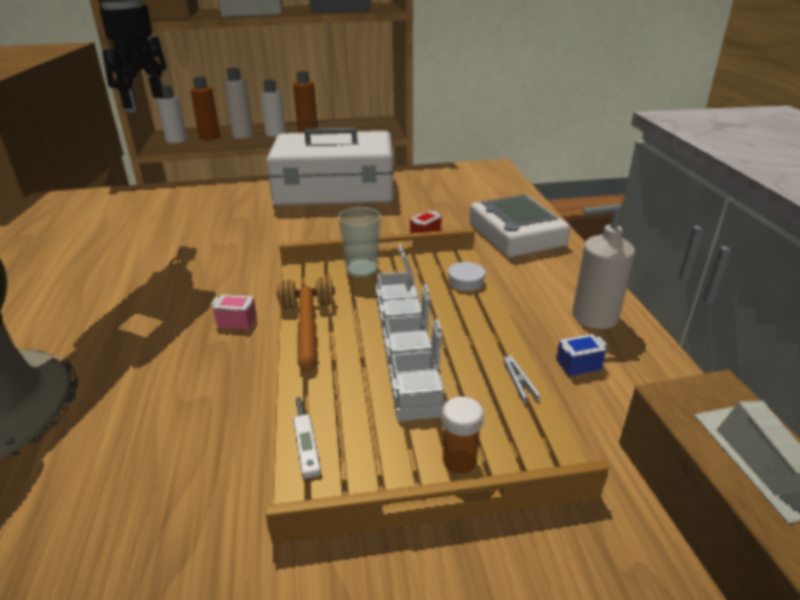

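Top view (800 px scale): the organizer runs from (341,285) to (557,293). The lids in places 1, 4 and 6 from the left are open, near (355,265), (450,262) and (515,265). The side view shows the same three standing roughly upright, with the tumbler at the +y end and the bottle at the -y end.

```bash
cat > h.py <<'E'
import numpy as np,cv2,pickle
def ray(c,uv):
    K=np.array([[c["fx"],0,c["cx"]],[0,c["fy"],c["cy"]],[0,0,1.]])
    n=cv2.undistortPoints(np.array(uv,float).reshape(-1,1,2),K,np.array(c["dist_coeffs"])).reshape(-1,2)
    R=cv2.Rodrigues(np.array(c["rvec"],float))[0];t=np.array(c["tvec"],float).ravel()
    return -R.T@t,np.c_[n,np.ones(len(n))]@R
def plane(c,uv,z):
    o,d=ray(c,uv);return o+d*((z-o[2])/d[:,2])[:,None]
def proj(c,P):
    K=np.array([[c["fx"],0,c["cx"]],[0,c["fy"],c["cy"]],[0,0,1.]])
    return cv2.projectPoints(np.array(P,float).reshape(-1,3),np.array(c["rvec"],float),np.array(c["tvec"],float),K,np.array(c["dist_coeffs"]))[0].reshape(-1,2)
def tri(c1,u1,c2,u2):
    o1,d1=ray(c1,[u1]);o2,d2=ray(c2,[u2]);d1=d1[0]/np.linalg.norm(d1);d2=d2[0]/np.linalg.norm(d2)
    s=np.linalg.lstsq(np.c_[d1,-d2],o2-o1,rcond=None)[0]
    p,q=o1+s[0]*d1,o2+s[1]*d2;return (p+q)/2,np.linalg.norm(p-q)
E
python3 - <<'E'
from h import *
d=pickle.load(open("c0.pkl","rb"))
t=d["top"];s=d["side"]
cv2.imwrite("pics/tc.png",cv2.resize(t["image"][172:232,232:397,::-1],None,fx=4.8,fy=4.8,interpolation=cv2.INTER_CUBIC))
cv2.imwrite("pics/sc.png",cv2.resize(s["image"][165:298,240:340,::-1],None,fx=4.5,fy=4.5,interpolation=cv2.INTER_CUBIC))
hsv=cv2.cvtColor(t["image"],cv2.COLOR_RGB2HSV)
m=((hsv[...,1]<60)&(hsv[...,2]>90)).astype(np.uint8)
m[:172]=0;m[232:]=0;m[:,:230]=0;m[:,397:]=0
m=cv2.morphologyEx(m,cv2.MORPH_CLOSE,np.ones((5,5)))
ct=max(cv2.findContours(m,0,2)[0],key=cv2.contourArea)
print(cv2.minAreaRect(ct))
print(ray(t,[[280,210]])[0],ray(s,[[280,210]])[0])
E
```

```text
((313.0933837890625, 198.3518829345703), (153.1162109375, 39.44099807739258), 2.4895529747009277)
[458.64761809  76.31229469 794.39539719] [ 457.43573673 -593.92965203  507.55777895]
```

View pics/tc.png

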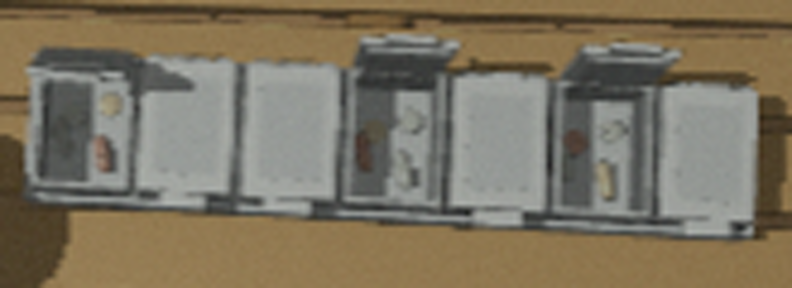

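View pics/sc.png

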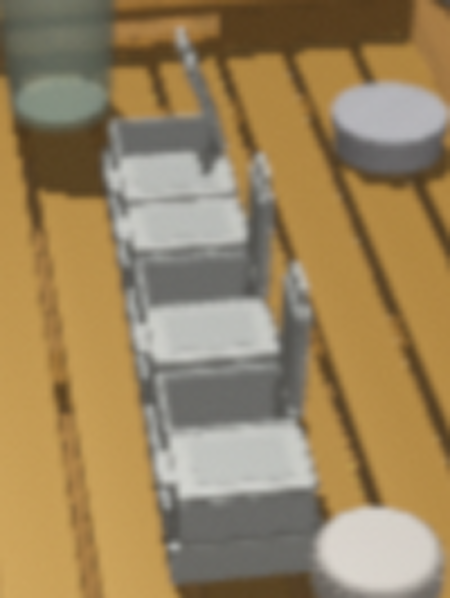

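Both crops agree: the lid in place 1 leans toward the robot, and those in places 4 and 6 are upright or slightly back (side-crop tips at (183,35), (260,157) and (298,268)). The shut lid of place 7 has its -y edge at (752,222)-(757,88) in the top crop and (172,495)-(315,485) in the side crop.

```bash
python3 - <<'E'
from h import *
d=pickle.load(open("c0.pkl","rb"));t=d["top"];s=d["side"]
T=lambda p:(p[0]/4.8+232-.4,p[1]/4.8+172-.4)
S=lambda p:(p[0]/4.5+240-.4,p[1]/4.5+165-.4)
np.set_printoptions(precision=1,suppress=True)
for n,a,b in[("7near",(752,222),(172,495)),("7far",(757,88),(315,485)),("tip1",(85,48),(183,35)),("tip4",(412,40),(260,157)),("tip6",(632,46),(298,268)),
 ("tumbler top? skip",(0,0),(0,0))][:5]:
    print(n,*tri(t,T(a),s,S(b)))
P=plane(t,[T(p) for p in[(140,58),(235,60),(140,195),(235,198),(660,82),(757,88),(658,218),(752,224),(245,62),(338,65),(245,200),(337,202)]],58);print(P)
f=np.vstack([P[0:2],P[4:6],P[8:10]]);print("far yaw deg",np.degrees(np.polyfit(f[:,1],f[:,0],1)[0]))
print(plane(t,[T(p) for p in[(28,198),(752,236)]],38), "rack near edge")
print(plane(t,[(271*.7,310*.7),(620*.7,268*.7)],60))
E
```

```text
7near [ 528.6 -117.    58. ] 1.8291288219520196
7far [ 579.9 -119.8   57.1] 0.16730703211263362
tip1 [576.5 128.3 111.2] 8.589817787438182
tip4 [585.4  14.5 113.7] 0.13839692586032948
tip6 [584.7 -61.9 112.5] 0.21355437994446255
[[ 587.   111.4   58. ]
 [ 586.9   75.8   58. ]
 [ 535.3  110.2   58. ]
 [ 534.8   74.8   58. ]
 [ 581.4  -83.4   58. ]
 [ 579.8 -119.6   58. ]
 [ 530.3  -82.3   58. ]
 [ 528.7 -117.1   58. ]
 [ 586.2   72.    58. ]
 [ 585.7   37.1   58. ]
 [ 534.2   71.1   58. ]
 [ 534.    36.8   58. ]]
far yaw deg 1.8500875890901805
[[ 535.4  153.9   38. ]
 [ 526.  -122.3   38. ]] rack near edge
[[ 524.2  236.3   60. ]
 [ 585.1 -198.7   60. ]]
```

```bash
python3 -m handwheel '[[[40,-33,0,0,0,2.1,-1],[40,-33,0,0,0,2.1,-1],[40,-33,0,0,0,2.1,-1],[40,-33,0,0,0,2.1,-1],[40,-33,0,0,0,2.1,-1],[40,-33,0,0,0,2.1,-1],[40,-33,0,0,0,2.1,-1],[40,-33,0,0,0,2.1,-1]]]' 20; python3 -m handwheel '[[[40,-33,-20,0,0,0,-1],[40,-33,-20,0,0,0,-1],[40,-33,-20,0,0,0,-1],[5,0,-20,0,0,0,-1],[0,0,-20,0,0,0,-1],[0,0,0,0,0,0,-1],[0,0,0,0,0,0,-1]]]'
```

```text
time_s: 1.1
eef_pos: [490.6, 231.5, 239.0]
ee_rot: [-0.0, 0.017, 1.0, -0.0]
force: [0.9, 0.7, -0.3]
grip_width: -0.003
grip_force: 0.0
time_s: 1.98
eef_pos: [614.6, 134.4, 140.2]
ee_rot: [0.001, 0.017, 1.0, 0.0]
force: [0.8, -0.1, 0.8]
grip_width: -0.002
grip_force: 0.0
```

```bash
python3 -m handwheel '[[[2,0,-20,0,0,0,-1],[0,0,-22,0,0,0,-1],[0,0,0,0,0,0,-1]]]'; python3 - <<'E'
from rig import *
import cv2
c=capture("side");cv2.imwrite("pics/s1.png",cv2.resize(c["image"][100:298,220:420,::-1],None,fx=3,fy=3,interpolation=cv2.INTER_CUBIC))
E
```

```text
time_s: 2.35
eef_pos: [616.0, 134.1, 97.0]
ee_rot: [-0.001, 0.018, 1.0, -0.0]
force: [0.1, 0.5, 0.5]
grip_width: -0.001
grip_force: 0.0
```

View pics/s1.png

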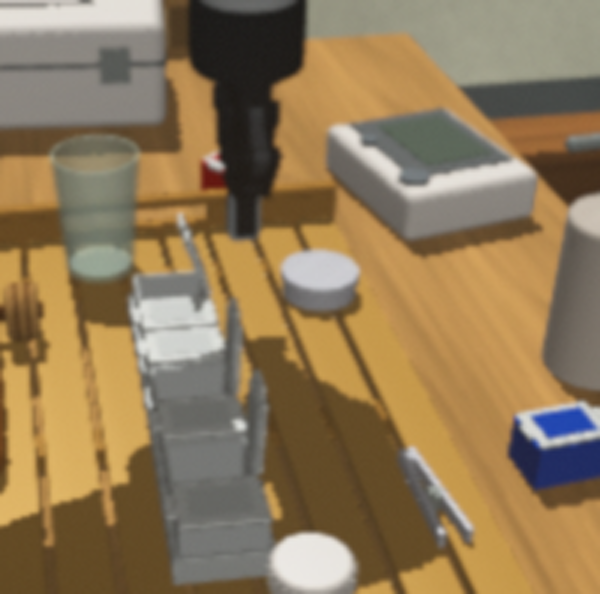

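The picture shows the shut fingers at (243,235), behind the leaning lid 1 at (190,240) with clear space between. Now I push it over.

```bash
python3 -m handwheel '[[[-12,0,0,0,0,0,-1],[-12,0,0,0,0,0,-1],[-12,0,0,0,0,0,-1],[-12,0,0,0,0,0,-1],[-10,0,-4,0,0,0,-1],[-4,0,-8,0,0,0,-1],[0,0,-8,0,0,0,-1],[0,0,-5,0,0,0,-1]]]'; python3 -m handwheel '[[[0,0,-2,0,0,0,-1],[0,0,-2,0,0,0,-1],[0,0,-1,0,0,0,-1],[0,0,0,0,0,0,-1]]]'
```

```text
time_s: 3.4
eef_pos: [554.6, 133.8, 71.6]
ee_rot: [-0.0, 0.018, 1.0, -0.0]
force: [0.7, 0.7, -0.1]
grip_width: -0.002
grip_force: 0.0
time_s: 3.9
eef_pos: [554.6, 133.9, 67.3]
ee_rot: [0.0, 0.018, 1.0, -0.0]
force: [-0.1, 0.9, 0.2]
grip_width: 0.002
grip_force: 0.0
```

```bash
python3 -m handwheel '[[[0,0,-1,0,0,0,-1],[0,0,-1,0,0,0,-1],[0,0,0,0,0,0,-1]]]'
```

```text
time_s: 4.28
eef_pos: [554.6, 133.9, 65.9]
ee_rot: [0.0, 0.018, 1.0, -0.0]
force: [-2.0, -0.7, 6.1]
grip_width: 0.004
grip_force: 2.9
```

```bash
python3 -m handwheel '[[[0,0,-1,0,0,0,-1],[0,0,0,0,0,0,-1]]]';python3 -m handwheel '[[[0,0,20,0,0,0,-1],[0,0,40,0,0,0,-1],[20,-25,10,0,0,0,-1],[34,-45,0,0,0,0,-1],[0,-46,0,0,0,0,-1],[0,0,-25,0,0,0,-1],[0,0,-18,0,0,0,-1],[0,0,0,0,0,0,-1]]]'; python3 - <<'E'
from rig import *
import cv2
c=capture("side");cv2.imwrite("pics/s2.png",cv2.resize(c["image"][100:298,220:420,::-1],None,fx=3,fy=3,interpolation=cv2.INTER_CUBIC))
E
```

```text
time_s: 4.53
eef_pos: [554.7, 133.9, 65.7]
ee_rot: [0.0, 0.018, 1.0, -0.0]
force: [-5.1, -0.3, 13.8]
grip_width: -0.001
grip_force: 6.6
time_s: 5.52
eef_pos: [607.8, 18.5, 89.9]
ee_rot: [-0.001, 0.017, 1.0, 0.0]
force: [0.1, -0.7, 0.6]
grip_width: 0.002
grip_force: 0.0
```

View pics/s2.png

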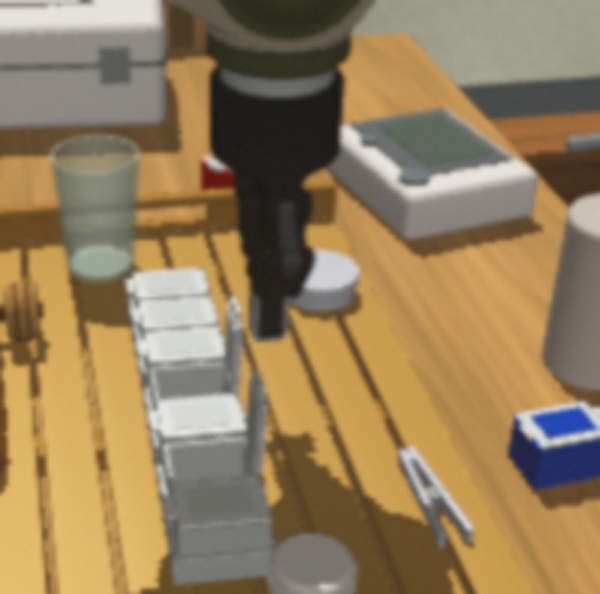

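Lid 1 now lies flat at (168,282) and the fingers stand behind lid 4 at (268,320), clear of it.

```bash
python3 -m handwheel '[[[-11,-1,4,0,0,0,-1],[-12,-1,0,0,0,0,-1],[-12,0,0,0,0,0,-1],[-12,0,0,0,0,0,-1],[-9,0,-5,0,0,0,-1],[-2,0,-8,0,0,0,-1],[0,0,-8,0,0,0,-1],[0,0,-5,0,0,0,-1]]]'; python3 -m handwheel '[[[0,0,-2,0,0,0,-1],[0,0,-1,0,0,0,-1],[0,0,-1,0,0,0,-1],[0,0,0,0,0,0,-1]]]'
```

```text
time_s: 6.58
eef_pos: [550.5, 15.9, 68.5]
ee_rot: [-0.0, 0.018, 1.0, 0.0]
force: [0.5, -0.1, 0.4]
grip_width: -0.002
grip_force: 0.0
time_s: 7.08
eef_pos: [550.7, 15.9, 65.9]
ee_rot: [0.0, 0.018, 1.0, -0.0]
force: [-2.4, 0.3, 5.2]
grip_width: 0.0
grip_force: 2.6
```

```bash
python3 -m handwheel '[[[0,0,-1,0,0,0,-1],[0,0,0,0,0,0,-1]]]';python3 -m handwheel '[[[0,0,20,0,0,0,-1],[0,0,40,0,0,0,-1],[27,-10,10,0,0,0,-1],[28,-32,0,0,0,0,-1],[0,-36,0,0,0,0,-1],[0,0,-23,0,0,0,-1],[0,0,-18,0,0,0,-1],[0,0,0,0,0,0,-1]]]'; python3 -m handwheel '[[[-11,-1,0,0,0,0,-1],[-12,0,0,0,0,0,-1],[-12,0,0,0,0,0,-1],[-12,0,0,0,0,0,-1],[-9,0,-4,0,0,0,-1],[-2,0,-8,0,0,0,-1],[0,0,-8,0,0,0,-1],[0,0,-4,0,0,0,-1]]]'
```

```text
time_s: 7.32
eef_pos: [550.7, 15.9, 65.7]
ee_rot: [0.0, 0.018, 1.0, -0.0]
force: [-5.3, -0.2, 13.0]
grip_width: -0.002
grip_force: 6.4
time_s: 8.32
eef_pos: [604.9, -61.6, 92.0]
ee_rot: [-0.001, 0.018, 1.0, 0.0]
force: [0.0, -1.0, 0.8]
grip_width: 0.002
grip_force: 0.0
time_s: 9.32
eef_pos: [547.5, -63.1, 68.5]
ee_rot: [-0.0, 0.018, 1.0, 0.0]
force: [0.4, 0.7, -0.5]
grip_width: 0.001
grip_force: 0.0
```

```bash
python3 -m handwheel '[[[0,0,-2,0,0,0,-1],[0,0,-1,0,0,0,-1],[0,0,-1,0,0,0,-1],[0,0,-1,0,0,0,-1],[0,0,0,0,0,0,-1]]]'; python3 -m handwheel '[[[0,0,20,0,0,0,-1],[0,0,50,0,0,0,-1],[-40,0,45,0,0,0,-1],[-50,0,35,0,0,0,-1],[-50,0,0,0,0,0,-1],[-50,0,0,0,0,0,-1],[0,0,0,0,0,0,-1],[0,0,0,0,0,0,-1]]]'; python3 - <<'E'
from rig import *
import cv2,numpy as np
a=cv2.resize(capture("side")["image"][165:298,240:340,::-1],None,fx=4.5,fy=4.5,interpolation=cv2.INTER_CUBIC)
b=cv2.resize(capture("top")["image"][100:310,150:470,::-1],(800,525),interpolation=cv2.INTER_CUBIC)
cv2.imwrite("pics/s3.png",a);cv2.imwrite("pics/t3.png",b)
E
```

```text
time_s: 9.95
eef_pos: [547.7, -63.2, 65.7]
ee_rot: [0.0, 0.018, 1.0, -0.0]
force: [-5.9, 1.6, 12.4]
grip_width: -0.001
grip_force: 6.5
time_s: 10.95
eef_pos: [358.2, -63.4, 214.7]
ee_rot: [0.001, 0.018, 1.0, -0.0]
force: [0.0, -0.2, 1.0]
grip_width: 0.002
grip_force: 0.0
```

View pics/s3.png

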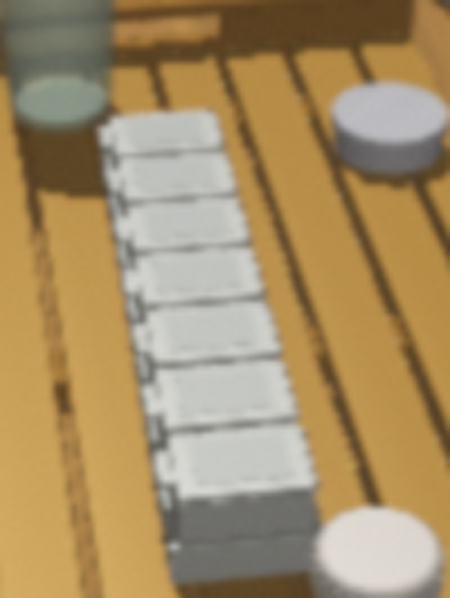

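View pics/t3.png

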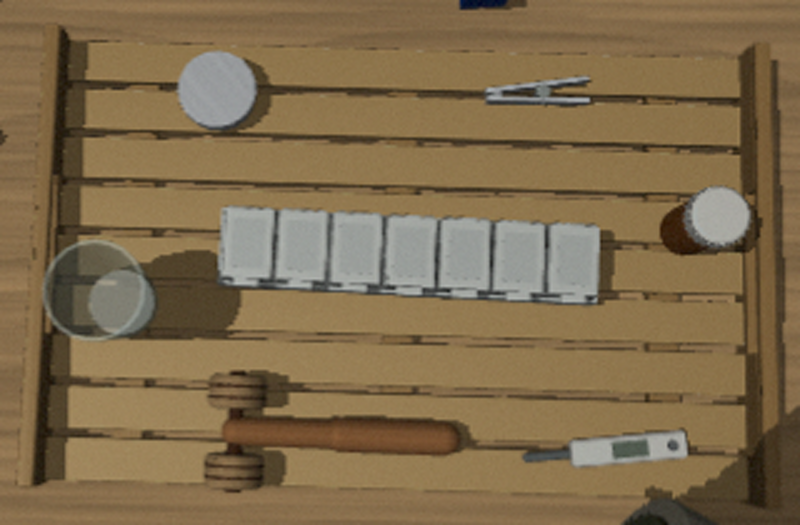

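Both views show all seven lids flush (top crop (220,208)-(600,303)). The organizer hasn't moved in the side view, the other items are in place, and the arm is clear.

```bash
python3 -c "
from rig import *
print(finish_job())"
```

```text
the job is handed in; nothing more can be done
None
```

I pushed the three open lids (places 1, 4 and 6 from the +y end) over and pressed them shut; the final pictures show all seven flush and nothing else moved, and I handed the job in at about 11 s.

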